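Pack the spring balance and check that the case's catch has held

TASK

Put away the orange spring balance from the green basket: lay it flat, scale up, in the free bay of the blue-lidded case, beside the yellow one, then shut the lid and press it until its catch snaps. Check the catch by tugging the sprung black handle straight up, a good two thirds of its travel, for about half a second: the lid must stay shut; if it gives, press harder and tug again. Leave the lid caught shut, and everything else on the bench and in the basket where it is.

Things in the scene. Friction and masses are not known exactly. Their poses are not given: they have to be found in the camera images.
- case: Grey instrument case fixed to the bench, 190 (x) x 210 (y) x 58 mm high, walls 6 mm, inner floor 6 mm up. Origin: centre of its underside. x points from the front (catch side, nearer the robot) to the hinge side; a low divider along x (top 22 mm above the underside) makes two bays, each 178 x 96 mm. Stands left or right of the basket.
- bay_left (a point): centre of the floor of the free bay, on the case's +y side; axes as the case
- bay_right (a point): centre of the floor of the bay that holds the yellow balance, on the case's -y side; axes as the case
- lid (a joint): Angle of the blue lid about its hinge: 0 = fully shut, 1.57 = upright, 1.9 = fully back. Stiff hinge (friction 0.3 N m): the lid stays where it is put. Starts open, 1.5 to 1.7. Below 0.02 it is caught; not caught, it stands at 0.04 or more and lifts with about 4 N on the handle. Caught, it holds over 12 N on the handle and gives at most about 0.01.
- tongue (a point): Lower end of the steel tongue (34 mm wide) at the middle of the lid's front edge, 12 mm ahead of the edge, hanging 18 mm below the lid's underside. A sprung catch in the case's front wall takes it: shutting, it meets the catch at a lid angle of about 0.05 and must be pressed past it with about 10 to 22 N on the handle, different every time. Axes as the lid.
- lid_hinge (a point): Point on the hinge line, middle of the lid's width, at the lid's underside; 95 mm behind the case's centre (+x), 58 mm above its underside. Axes as the lid: -x to the front edge (190 mm away), y along the hinge (lid 210 mm wide), z out of the lid's outer (top) face, 8 mm away. When open, the outer face looks away from the robot.
- handle (a point): Centre of the black grip bar on the lid's outer face: 90 mm along y, 12 mm wide in x, 14 mm high, on two posts at y +-38 mm; 145 mm from the hinge line, 27 mm above the outer face (bar's top 34 mm above it, gap under it 20 mm). Axes as the lid.
- pull (a joint): How far the grip bar is pulled out of the lid, in m: 0 at rest (on its stop), at most 0.009. Spring: starts to move at 2 N, then 0.7 N per mm (8.3 N at the end of travel). Pressing down on the bar presses the lid directly.
- balance_orange: Orange spring balance, 110 to 220 g: flat body 110 (x) x 34 (y) x 24 mm high with white scale on top, steel ring at the -x end and hook at the +x end, 165 mm long in all (82 mm either way). Origin: centre of the body's underside. Lies flat in one of the basket's three lanes, roughly along the basket's x (within 0.1 rad).
- balance_yellow: Yellow spring balance, the same shape as the orange one, already packed: lies flat in the case's right-hand (-y) bay along the case's x, and stays there.
- basket: Pale green basket fixed to the bench, 240 (x) x 250 (y) x 42 mm high, walls and floor 5 mm. Origin: centre of its underside. Three things lie in it along x (balance, screwdriver, wrench, in any order), at about y = -73, 0 and +73 mm.
- screwdriver: bystander: blue screwdriver 170 mm long, in a lane of the basket; stays there
- orange_can: bystander: orange jar with white cap, 72 mm diameter, 150 mm high, stands behind the gap between case and basket; origin at its underside
- mug: bystander: white mug, 72 mm diameter, 85 mm high, on the left; origin at its underside
- white_jar: bystander: white jar, 70 mm diameter, 120 mm high, on the left; origin at its underside
- hammer: bystander: hammer 240 mm long, on the right
- weight_block: bystander: brass weight, 56 mm diameter, 82 mm high, on the right; origin at its underside
- wrench: bystander: wrench 160 mm long, in another lane of the basket; stays there

How it is judged:
By the outcome, as a careful person would: the job done as asked, in the order asked, and still so for the second after the job is handed in, with the robot touching nothing.
It also fails if it takes over 72 s, if anything falls off the work surface, if the arm or the gripper's body presses on something with over 40 N, if the wrist force passes 120 N, or if a joint passes its speed limit or range.

ROBOT

A 7-joint arm with a two-finger parallel gripper is mounted at the origin on the work surface. World frame = base frame: x ahead of the robot, y to its left, z up, the work surface at z = 0. Lengths are in mm, angles in rad, forces in N, time in s.
With the tool pointing down it reaches from about 350 to 900 mm from the base axis. Payload 8.1 kg.
Tool frame: the origin (TCP) lies on the centre line of the jaws, within the pads' length; the fingertips stand 22 mm ahead of it and the grasp point (between the pads) lies 3 mm ahead of it (bot.nose_length is the distance from the TCP to the fingertips, in mm); z points along the fingers, y is the line along which they close (so a half turn about z gives the same grasp; the last joint's range is limited). The gripper opens to 85 mm and grips with 20 to 120 N. Pads are 22 mm wide; open, the fingers measure 114 mm over their backs; the gripper's body (76 mm by 85 mm) begins 54 mm behind the grasp point. The pads swing forward as they close: fully open they stand 13 mm farther back than shut.
Start: joints at [-1.226, 0.434, 0.025, 1.573, -0.012, 1.134, -0.075], TCP at [270.642, 563.377, 253.323] pointing down, gripper open.
Joint ranges: [-2.62, 2.62], [-0.44, 2.09], [-1.27, 1.32], [0.08, 2.57], [-1.32, 4.46], [0.12, 2], [-2.74, 2.74]. Speed limits (rad/s): [2.22, 2.22, 3.01, 3.01, 3.14, 3.14, 3.14].

INTERFACE

Orientations are given as a unit quaternion [w, x, y, z].
In Python, from plant import bot gives the robot as it stands.
- The arm moves only by the shell command python3 -m handwheel 'ROWS' [FORCE]. ROWS is JSON, a list of rows, each a list of 7 numbers: the shift along the tool's x, y, z in m, then the turn, a rotation vector about the tool's x, y, z in rad, then the opening, from 0 (shut) to 1 (fully open). In form: [[dx, dy, dz, ax, ay, az, claw], ...]. A call has 1 to 10 rows; each row shifts and turns the commanded pose from where the row before left it, along the tool's axes as they then stand; what a row does not reach is not made up. A row lasts 1/12 s, in which the tool goes at most 41.7 mm and 7.16 degrees, less where a joint would pass 70% of its speed; a pose out of reach is approached as far as the arm can. A call is refused whole if a number of a shift passes 0.0417 or a number of a turn 0.125, either way. A call with a gripper value outside its range is refused whole. The fingers move at their own pace and stop on an object; FORCE is the grip in N (left out, the last holds). Time passes only in rows, so rows that do not move let the fingers close. It gives the time, the measured TCP pose, the force, the opening and the grip force at its end, in the units of the state.
- bot.observe(): the state, without advancing time (a new reading comes with each control period).
- bot.read_camera(name): name is "scene" or "top"; returns a dict with "color" (420x560x3 uint8, red, green, blue), "fx", "fy", "cx", "cy" (pixels), "rvec" (rotation vector, rad) and "tvec" (3), from world to camera coordinates, as OpenCV has them. Camera axes: x right, y down, z forward; pixel columns grow to the right and rows downward; lengths in mm; the calibration is good to about 2 mm. A picture is of the moment at which its call begins. There is no depth.
- bot.finish_job(): hands the job in; it is judged then, once.
The state is a dict: "time": time; "qpos": joint angles; "dq": joint speeds; "effort": joint torques, N m; "tcp_pos": TCP position; "tool_rot": TCP orientation; "ft_force": force on the tool from outside, world axes, zero at the start; "wrist_torque": the same for the moment, N m; "gripper_width": finger opening in mm; "grasp_force": force on a finger pad.
Only numpy, scipy, OpenCV 4.12 (cv2) and the standard library are available. Lean on these libraries where they do the work, as an engineer would, in place of code of your own. Each camera call takes 0.05 s, during which the arm holds its last target. There are 200 camera calls.

## Working session

There is one attempt and no reset: what is moved stays moved. The work goes in short steps, Python scripts to look and compute and a shell command to move; the robot and the scene stay as the last step left them, time stands still between calls to the robot, and variables do not carry over. Pictures are saved under pics/ and viewed, at most 10 in all, crops included, and the job is handed in when it is done.

```bash
mkdir -p pics; ls; python3 - <<'E'
from plant import bot
import cv2,numpy as np
s=bot.observe(); print(s['time'],s['tcp_pos'],s['tool_rot'],s['gripper_width'],s['ft_force'])
for n in ("scene","top"):
    c=bot.read_camera(n); cv2.imwrite(f'pics/{n}0.png',c['color'][:,:,::-1]); R=cv2.Rodrigues(np.array(c['rvec']))[0]
    print(n,c['fx'],c['cx'],c['cy'],(-R.T@np.array(c['tvec']).ravel()).round(),R.round(3).tolist())
E
```

```text
pics
0.0 [270.45046331 562.93870879 252.51852105] [-9.83353868e-05  2.22038798e-01  9.75037516e-01 -7.77570260e-04] 85.78363963771163 [ 0.21986257 -0.02595999 -0.46517177]
scene 487.27192522150534 272.17722904791634 203.00315208278442 [1331. -699. 1353.] [[0.698, 0.716, -0.011], [0.55, -0.546, -0.632], [-0.459, 0.435, -0.775]]
top 426.68867734888727 289.11138660891004 214.3975024285383 [ 422.   -2. 1261.] [[0.012, -1.0, 0.016], [-0.991, -0.014, -0.136], [0.136, -0.015, -0.991]]
```

View pics/scene0.png

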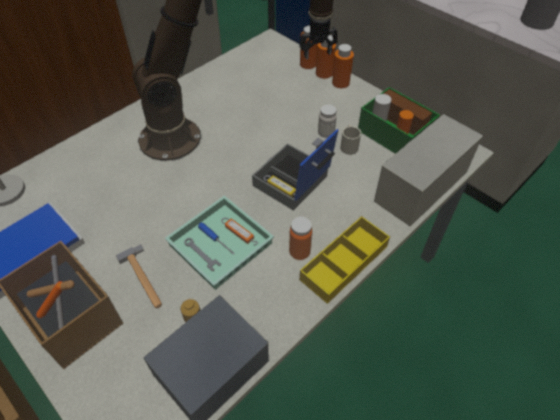

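View pics/top0.png

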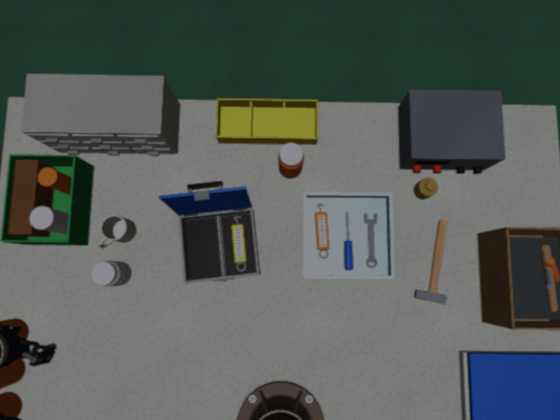

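Top view: the case is at about (220,245) with its lid upright. The basket is at (348,236), with the orange balance in its left lane at (322,230). Next come colour masks and an enlarged crop for the corners.

```bash
cat > h.py <<'E'
from plant import bot
import cv2,numpy as np
from scipy.spatial.transform import Rotation as Rt
def cam(n):
    c=bot.read_camera(n); c['R']=cv2.Rodrigues(np.array(c['rvec'],float))[0]; c['t']=np.array(c['tvec'],float).ravel(); return c
def plane(c,px,z):
    px=np.atleast_2d(np.array(px,float)); d=np.c_[(px[:,0]-c['cx'])/c['fx'],(px[:,1]-c['cy'])/c['fy'],np.ones(len(px))]@c['R']
    o=-c['R'].T@c['t']; return o+d*((z-o[2])/d[:,2])[:,None]
def proj(c,P):
    q=np.atleast_2d(P)@c['R'].T+c['t']; return np.c_[q[:,0]/q[:,2]*c['fx']+c['cx'],q[:,1]/q[:,2]*c['fy']+c['cy']]
def two(c1,p1,c2,p2):
    A=[];o=[]
    for c,p in((c1,p1),(c2,p2)):
        a=plane(c,p,0)[0];b=-c['R'].T@c['t'];d=(a-b)/np.linalg.norm(a-b);A.append(np.eye(3)-np.outer(d,d));o.append(A[-1]@b)
    return np.linalg.solve(A[0]+A[1],o[0]+o[1])
def mask(c,lo,hi): return cv2.inRange(cv2.cvtColor(c['color'],cv2.COLOR_RGB2HSV),lo,hi)
def crop(c,x,y,w,h,k,f): cv2.imwrite(f,cv2.resize(c['color'][y:y+h,x:x+w,::-1],None,fx=k,fy=k,interpolation=cv2.INTER_CUBIC))
def st():
    s=bot.observe(); w=s['tool_rot']; R=Rt.from_quat([w[1],w[2],w[3],w[0]]).as_matrix(); return s,R
E
python3 - <<'E'
from h import *
c=cam('top')
crop(c,155,175,160,110,5,'pics/case.png')
m=mask(c,(5,110,110),(20,255,255)); m[:, :305]=0; m[:,335:]=0; m[:195]=0;m[280:]=0
p=cv2.findNonZero(m)
P=plane(c,p.reshape(-1,2),29); r=cv2.minAreaRect(P[:,:2].astype(np.float32)); print('orange',len(p),r)
m=mask(c,(20,110,110),(35,255,255)); m[:, :225]=0; m[:,255:]=0; m[:215]=0;m[275:]=0
p=cv2.findNonZero(m);P=plane(c,p.reshape(-1,2),30); print('yellow',len(p),cv2.minAreaRect(P[:,:2].astype(np.float32)))
m=mask(c,(75,20,90),(100,255,255)); m[:,:295]=0;m[:,400:]=0;m[:185]=0;m[285:]=0
p=cv2.findNonZero(m);P=plane(c,p.reshape(-1,2),42); print('basket',len(p),cv2.minAreaRect(P[:,:2].astype(np.float32)))
E
```

```text
orange 150 ((546.361328125, -115.01506042480469), (107.9837875366211, 31.810178756713867), 4.0573554039001465)
yellow 120 ((506.5372619628906, 125.22882080078125), (106.68840026855469, 30.114704132080078), 6.870791435241699)
basket 2802 ((532.6553955078125, -196.4860382080078), (239.5557403564453, 247.50564575195312), 2.282310962677002)
```

View pics/case.png

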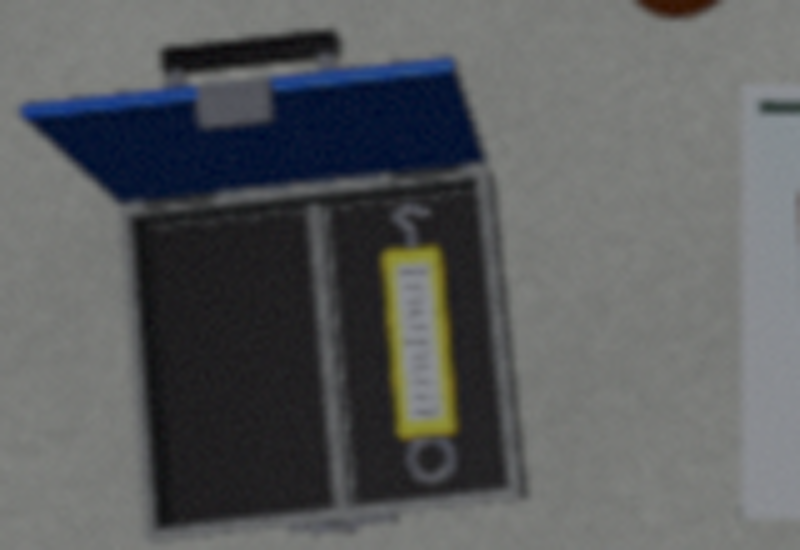

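The crop shows the open case, with the free bay on the left and rim corners at crop (153,533), (522,495), (490,168) and (125,207). The tongue is at (235,105).

```bash
python3 - <<'E'
from h import *
c=cam('top')
f=lambda x,y:((x+.5)/5-.5+155,(y+.5)/5-.5+175)
C=plane(c,[f(153,533),f(522,495),f(490,168),f(125,207)],58); print(C.round(1)); n=np.linalg.norm
print([n(C[i]-C[i-1]).round(1) for i in range(4)])
ctr=C.mean(0)[:2]; a=(C[2]+C[3]-C[0]-C[1]); yw=np.arctan2(a[1],a[0]); b=C[3]+C[0]-C[1]-C[2]; yw2=np.arctan2(-b[0],b[1])
print('case',ctr,yw,yw2)
s,R=st(); 
for yw in(yw,yw2): print('bay_left',ctr+51*np.array([-np.sin(yw),np.cos(yw)]))
print(s['tcp_pos'],R.round(3).tolist(),s['qpos'])
E
```

```text
[[396.4 266.6  58. ]
 [419.7  62.4  58. ]
 [604.   84.6  58. ]
 [578.7 290.6  58. ]]
[np.float64(183.9), np.float64(205.5), np.float64(185.6), np.float64(207.6)]
case [499.72695939 176.06709797] 0.12521664438959196 0.11790577617537272
bay_left [493.35758548 226.66780029]
bay_left [493.72768747 226.71301327]
[270.5113155  563.13487142 252.82991851] [[-0.901, 0.433, -0.0], [0.433, 0.901, -0.001], [-0.0, -0.001, -1.0]] [-1.22562959  0.43499499  0.02496519  1.57367732 -0.01159536  1.13404209
 -0.07511541]
```

```bash
python3 - <<'E'
from h import *
c=cam('top')
crop(c,295,185,110,105,5,'pics/bask.png')
d=cam('scene')
m=mask(d,(3,110,110),(20,255,255)); m[:, :215]=0; m[:,262:]=0; m[:212]=0;m[248:]=0
p=cv2.findNonZero(m).reshape(-1,2);P=plane(d,p,25); print('orange scene',len(p),cv2.minAreaRect(P[:,:2].astype(np.float32)))
E
```

```text
orange scene 98 ((549.0825805664062, -116.32833099365234), (110.4554672241211, 32.35038375854492), 3.582787036895752)
```

View pics/bask.png

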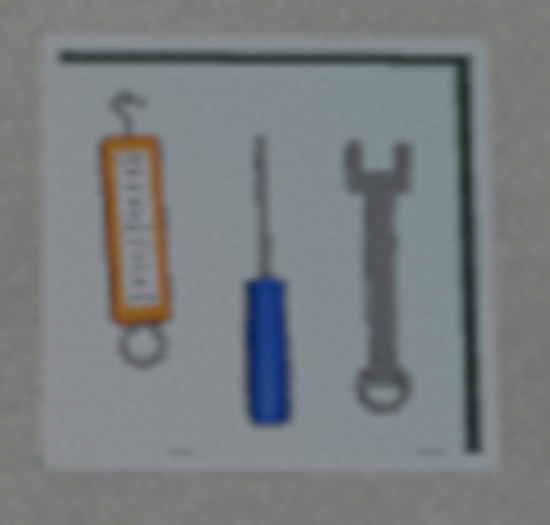

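```bash
python3 -m handwheel '[[0,0,0,0,0,-0.104,1],[0,0,0,0,0,-0.104,1],[0,0,0,0,0,-0.104,1],[0,0,0,0,0,-0.104,1],[0,0,0,0,0,-0.103,1]]'
python3 -m handwheel '[[-0.011,-0.0345,0,0,0,0,1],[-0.011,-0.0345,0,0,0,0,1],[-0.011,-0.0345,0,0,0,0,1],[-0.011,-0.0345,0,0,0,0,1],[-0.011,-0.0345,0,0,0,0,1],[-0.011,-0.0345,0,0,0,0,1],[-0.011,-0.0345,0,0,0,0,1],[-0.011,-0.0345,0,0,0,0,1],[-0.011,-0.0345,0,0,0,0,1],[-0.011,-0.0345,0,0,0,0,1]]'
```

```text
time: 0.72
tcp_pos: [270.6, 563.3, 253.2]
tool_rot: [0.0, -0.038, 0.999, -0.0]
ft_force: [0.7, -0.4, -0.6]
gripper_width: 85.3
grasp_force: 0.0
time: 1.55
tcp_pos: [405.2, 225.3, 253.5]
tool_rot: [0.0, -0.036, 0.999, 0.0]
ft_force: [1.4, 0.6, -0.4]
gripper_width: 85.4
grasp_force: 0.0
```

The crop shows the orange balance in the left lane, with about 29 mm free to the left wall. I'll open the gripper partway to about 50 mm so the fingers clear it.

```bash
python3 -m handwheel '[[-0.0118,-0.035,0,0,0,0,0.6],[-0.0118,-0.035,0,0,0,0,0.6],[-0.0118,-0.035,0,0,0,0,0.6],[-0.0118,-0.035,0,0,0,0,0.6],[-0.0118,-0.035,0,0,0,0,0.6],[-0.0118,-0.035,0,0,0,0,0.6],[-0.0118,-0.035,0,0,0,0,0.6],[-0.0118,-0.035,0,0,0,0,0.6],[-0.0118,-0.035,0,0,0,0,0.6],[-0.0118,-0.035,0,0,0,0,0.6]]'; python3 -m handwheel '[[0,0,0.03,0,0,0,0.6],[0,0,0.03,0,0,0,0.6],[0,0,0.03,0,0,0,0.6],[0,0,0.03,0,0,0,0.6],[0,0,0.02,0,0,0,0.6],[0,0,0,0,0,0,0.6],[0,0,0,0,0,0,0.6]]'; python3 -c "
from h import *
s,R=st();print(R.round(3).tolist(),bot.nose_length)"
```

```text
time: 2.38
tcp_pos: [547.9, -115.4, 253.5]
tool_rot: [0.0, -0.036, 0.999, 0.0]
ft_force: [0.0, 0.7, 0.8]
gripper_width: 50.9
grasp_force: 0.0
time: 2.97
tcp_pos: [546.9, -113.6, 112.9]
tool_rot: [-0.001, -0.035, 0.999, 0.0]
ft_force: [0.6, 0.8, 0.3]
gripper_width: 51.4
grasp_force: 0.0
[[-0.997, -0.071, -0.002], [-0.071, 0.997, 0.0], [0.002, 0.0, -1.0]] 22.0
```

```bash
python3 -m handwheel '[[0,-0.002,0.02,0,0,0,0.6],[0,0,0.02,0,0,0,0.6],[0,0,0.02,0,0,0,0.6],[0,0,0.012,0,0,0,0.6],[0,0,0.008,0,0,0,0.6],[0,0,0.002,0,0,0,0.6],[0,0,0,0,0,0,0.6]]'; python3 -m handwheel '[[0,0,0,0,0,0,0.2],[0,0,0,0,0,0,0.2],[0,0,0,0,0,0,0.2],[0,0,0,0,0,0,0.2],[0,0,0,0,0,0,0.2],[0,0,0,0,0,0,0.2]]' 50
```

```text
time: 3.55
tcp_pos: [548.1, -115.7, 31.8]
tool_rot: [0.0, -0.036, 0.999, -0.0]
ft_force: [0.3, 0.3, 0.5]
gripper_width: 51.1
grasp_force: 0.0
time: 4.05
tcp_pos: [548.4, -115.8, 32.6]
tool_rot: [0.001, -0.036, 0.999, -0.0]
ft_force: [-0.8, -0.3, 6.7]
gripper_width: 33.2
grasp_force: 50.6
```

```bash
python3 -m handwheel '[[0,0,-0.01,0,0,0,0.2],[0,0,-0.02,0,0,0,0.2],[0,0,-0.03,0,0,0,0.2],[0,0,-0.03,0,0,0,0.2],[0,0,-0.03,0,0,0,0.2],[0.02,0.0014,0,0,0,0,0.2],[0.024,0.0017,0,0,0,0,0.2],[0.024,0.0017,0,0,0,0,0.2],[0,0,0,0,0,0,0.2]]'; python3 -m handwheel '[[-0.0012,0.015,0,0,0,0,0.2],[-0.0025,0.029,0,0,0,0,0.2],[-0.0025,0.029,0,0,0,0,0.2],[-0.0025,0.029,0,0,0,0,0.2],[-0.0025,0.029,0,0,0,0,0.2],[-0.0025,0.029,0,0,0,0,0.2],[-0.0025,0.029,0,0,0,0,0.2],[-0.0025,0.029,0,0,0,0,0.2],[-0.0025,0.029,0,0,0,0,0.2],[-0.0025,0.029,0,0,0,0,0.2]]';  python3 -m handwheel '[[-0.0025,0.029,0,0,0,0,0.2],[-0.0025,0.029,0,0,0,0,0.2],[-0.001,0.012,0,0,0,-0.025,0.2],[0,0,0,0,0,-0.025,0.2],[0,0,0,0,0,0,0.2],[0,0,0,0,0,0,0.2]]'; python3 -c "
from h import *
s,R=st();print(R.round(3).tolist(),s['qpos'].round(2))
c=cam('scene');crop(c,230,110,130,110,5,'pics/s1.png')"
```

```text
time: 4.8
tcp_pos: [474.5, -116.0, 151.9]
tool_rot: [-0.002, -0.035, 0.999, 0.0]
ft_force: [-1.2, 0.4, -1.2]
gripper_width: 32.8
grasp_force: 49.9
time: 5.63
tcp_pos: [483.5, 162.8, 152.2]
tool_rot: [0.0, -0.036, 0.999, 0.0]
ft_force: [0.5, -0.4, -1.2]
gripper_width: 33.0
grasp_force: 49.9
time: 6.13
tcp_pos: [484.7, 230.0, 151.6]
tool_rot: [0.0, -0.06, 0.998, -0.0]
ft_force: [0.1, 0.0, -1.1]
gripper_width: 32.6
grasp_force: 50.0
[[-0.993, -0.119, 0.0], [-0.119, 0.993, -0.001], [0.0, -0.001, -1.0]] [-0.66  0.4   0.16  1.92 -0.08  0.82  1.23]
```

View pics/s1.png

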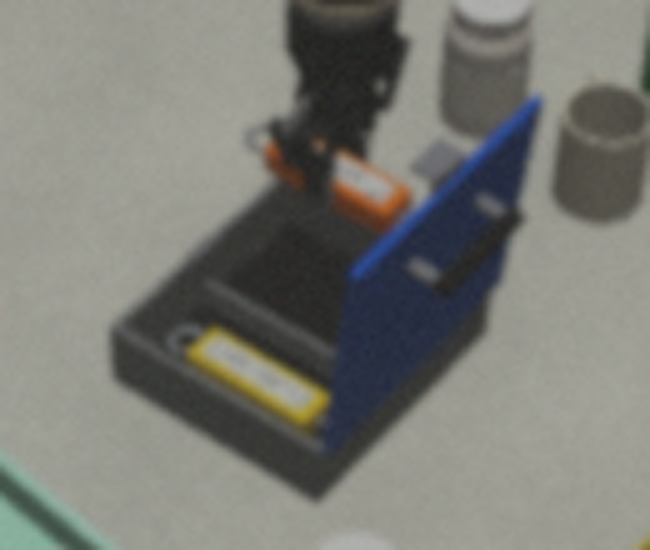

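The balance is held level over the bay. In this crop the case's front-right rim corner is at about (112,332). I'll check the balance's offset in hand and that corner against the top view.

```bash
python3 - <<'E'
from h import *
s,R=st();d=cam('scene')
m=mask(d,(3,110,100),(18,255,255)); M=np.zeros_like(m); M[130:160,280:316]=m[130:160,280:316]
p=cv2.findNonZero(M).reshape(-1,2);P=plane(d,p,s['tcp_pos'][2]-7)
q=(P-s['tcp_pos'])@R; print(len(p),q[:,:2].min(0),q[:,:2].max(0)); 
r=cv2.minAreaRect(P[:,:2].astype(np.float32)); print(r, s['tcp_pos'])
f=lambda x,y:((x+.5)/5-.5+230,(y+.5)/5-.5+110)
u=np.array([np.cos(.121),np.sin(.121)]);v=np.array([-u[1],u[0]])
print(plane(d,f(112,332),58)[0], np.array([499.7,176.1])-95*u-105*v)
m=mask(d,(22,110,110),(35,255,255)); M=np.zeros_like(m); M[170:200,260:300]=m[170:200,260:300]
p=cv2.findNonZero(M).reshape(-1,2);P=plane(d,p,26);print(cv2.minAreaRect(P[:,:2].astype(np.float32)))
E
```

```text
58 [-57.42156605 -19.2045209 ] [51.84467781 16.79542356]
((487.5823974609375, 227.4976806640625), (109.28597259521484, 35.028194427490234), 9.299981117248535) [484.67182407 229.77852177 151.54929204]
[424.14294705  63.70448515  58.        ] [418.06861978  60.40074433]
((507.2702941894531, 128.16412353515625), (110.47908020019531, 36.66045379638672), 7.051630020141602)
```

```bash
python3 -m handwheel '[[-0.009,-0.0035,0,0,0,0,0.2],[0,0,0.025,0,0,0,0.2],[0,0,0.025,0,0,0,0.2],[0,0,0.01,0,0,0,0.2],[0,0,0.005,0,0,0,0.2],[0,0,0,0,0,0,0.2],[0,0,0,0,0,0,0.2]]'; python3 -c "
from h import *
c=cam('scene');crop(c,230,130,110,90,6,'pics/s2.png');s,R=st();print(s['tcp_pos'])"
```

```text
time: 6.82
tcp_pos: [494.4, 229.0, 86.9]
tool_rot: [0.0, -0.06, 0.998, 0.0]
ft_force: [0.6, -0.4, -0.7]
gripper_width: 32.9
grasp_force: 50.0
[494.59827545 229.26454142  87.29044919]
```

View pics/s2.png

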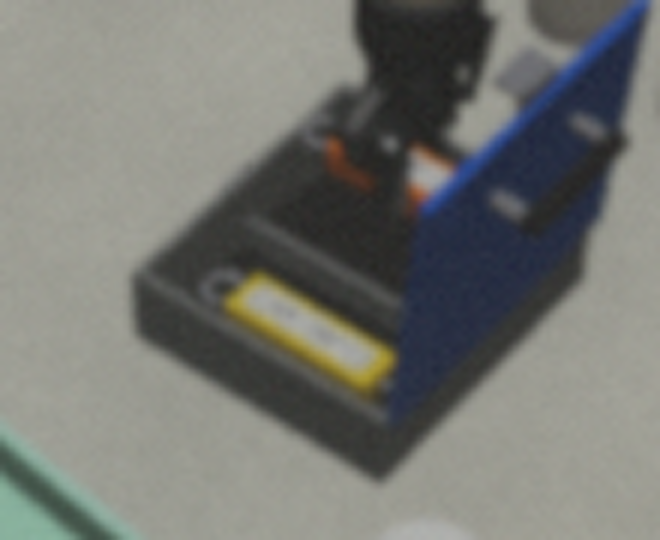

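The ring at (318,133) looks to be inside the front wall. I'll lower slowly and watch the force.

```bash
python3 -m handwheel '[[0,-0.0015,0.006,0,0,0,0.2],[0,0,0.006,0,0,0,0.2],[0,0,0.006,0,0,0,0.2],[0,0,0,0,0,0,0.2]]'; python3 -m handwheel '[[0,0,0.007,0,0,0,0.2],[0,0,0.007,0,0,0,0.2],[0,0,0.007,0,0,0,0.2],[0,0,0,0,0,0,0.2]]';  python3 -m handwheel '[[0,0,0.005,0,0,0,0.2],[0,0,0.005,0,0,0,0.2],[0,0,0,0,0,0,0.2]]'
```

```text
time: 7.2
tcp_pos: [493.3, 227.4, 67.2]
tool_rot: [-0.001, -0.061, 0.998, -0.0]
ft_force: [0.1, -0.3, -2.7]
gripper_width: 32.7
grasp_force: 50.0
time: 7.53
tcp_pos: [493.2, 227.2, 45.7]
tool_rot: [-0.001, -0.061, 0.998, -0.001]
ft_force: [-0.1, -0.4, -1.5]
gripper_width: 33.0
grasp_force: 50.0
time: 7.78
tcp_pos: [493.6, 227.5, 36.4]
tool_rot: [-0.0, -0.061, 0.998, -0.0]
ft_force: [-0.3, 0.0, -1.0]
gripper_width: 33.2
grasp_force: 50.0
```

```bash
python3 -m handwheel '[[0,0,0.002,0,0,0,0.2],[0,0,0,0,0,0,0.2]]'; python3 -m handwheel '[[0,0,0.001,0,0,0,0.2],[0,0,0,0,0,0,0.2]]'; python3 -m handwheel '[[0,0,0.001,0,0,0,0.2],[0,0,0,0,0,0,0.2]]'
```

```text
time: 7.95
tcp_pos: [494.0, 227.6, 35.1]
tool_rot: [-0.0, -0.061, 0.998, -0.0]
ft_force: [-0.6, 0.0, -2.2]
gripper_width: 32.9
grasp_force: 50.0
time: 8.12
tcp_pos: [494.1, 227.7, 34.4]
tool_rot: [0.0, -0.061, 0.998, 0.0]
ft_force: [-1.1, 0.5, -2.4]
gripper_width: 33.3
grasp_force: 50.0
time: 8.28
tcp_pos: [494.2, 227.8, 33.6]
tool_rot: [0.0, -0.061, 0.998, 0.0]
ft_force: [-1.1, -0.4, 2.9]
gripper_width: 32.6
grasp_force: 50.3
```

```bash
python3 -m handwheel '[[0,0,0,0,0,0,0.58],[0,0,0,0,0,0,0.58],[0,0,0,0,0,0,0.58],[0,0,0,0,0,0,0.58],[0,0,-0.01,0,0,0,0.58],[0,0,-0.02,0,0,0,0.58],[0,0,-0.04,0,0,0,0.58],[0,0,-0.04,0,0,0,0.58],[0,0,-0.04,0,0,0,0.58],[0,0,-0.04,0,0,0,0.58]]' 40;python3 -m handwheel '[[0,0,-0.04,0,0,0,0],[0,0,-0.04,0,0,0,0],[0,0,-0.03,0,0,0,0],[0.04,0,0,0,0,0,0],[0.04,0,0,0,0,0,0],[0.04,0,0,0,0,0,0],[0.04,0,0,0,0,0,0],[0,0,0,0,0,0,0]]'; python3 - <<'E'
from h import *
c=cam('top');d=cam('scene')
a=cv2.resize(c['color'][175:285,155:265,::-1],None,fx=4,fy=4,interpolation=3);b=cv2.resize(d['color'][110:220,230:330,::-1],None,fx=4,fy=4,interpolation=3)
cv2.imwrite('pics/s3.png',np.hstack([a,b[:a.shape[0]]]))
E
```

```text
time: 9.12
tcp_pos: [493.6, 227.3, 226.1]
tool_rot: [0.0, -0.06, 0.998, 0.0]
ft_force: [0.9, 0.4, -0.2]
gripper_width: 49.8
grasp_force: 0.0
time: 9.78
tcp_pos: [328.7, 207.0, 333.7]
tool_rot: [-0.001, -0.062, 0.998, 0.0]
ft_force: [-0.7, 0.4, 0.1]
gripper_width: 0.1
grasp_force: 0.0
```

View pics/s3.png

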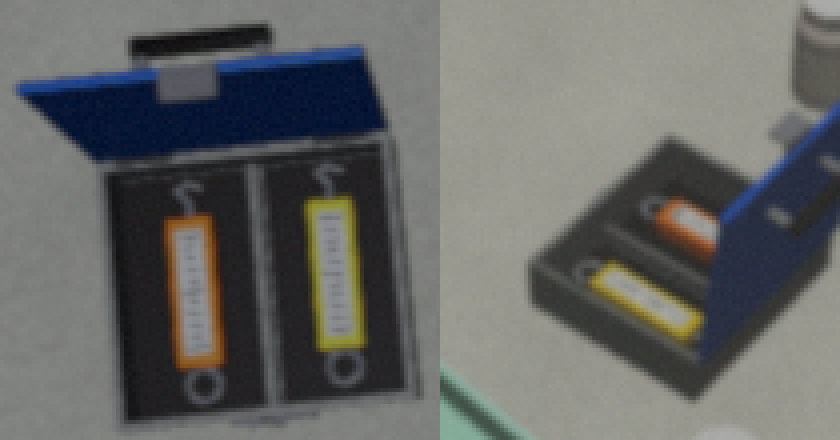

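The orange balance lies flat in the left bay, at about (195,290), clear of all walls. Next I'll triangulate the lid's front edge for its angle.

```bash
python3 - <<'E'
from h import *
c=cam('top');d=cam('scene')
T=lambda x,y:((x+.5)/4-.5+155,(y+.5)/4-.5+175); S=lambda x,y:((x+.5)/5-.5+230,(y+.5)/5-.5+110)
u=np.array([np.cos(.121),np.sin(.121),0]);v=np.array([-u[1],u[0],0]);H=np.array([499.7+95*u[0],176.1+95*u[1],58])
for t,s in((T(363,50),S(355,272)),(T(18,88),S(540,98))):
    p=two(c,t,d,s);q=p-H;print(p.round(1),'along u,v,z',(q@u).round(1),(q@v).round(1),q[2].round(1),'ang',np.arctan2(q[2],-q@u))
s,R=st();q=s['tcp_pos']-H;print('tcp in hinge frame',q@u,q@v,q[2],R.round(3).tolist())
E
```

```text
[627.4  91.  249.7] along u,v,z 21.5 -99.9 191.7 ang 1.6826222031931939
[601.6 297.7 245.6] along u,v,z 20.9 108.4 187.6 ang 1.6816074064447013
tcp in hinge frame -253.8822603199716 51.77944674129342 276.00449150275574 [[-0.993, -0.121, 0.001], [-0.121, 0.993, 0.001], [-0.001, 0.001, -1.0]]
```

```bash
python3 -m handwheel '[[0,0.018,0,0,0,0,0],[-0.035,0,0,0,0,0,0],[-0.035,0,0,0,0,0,0],[-0.035,0,0,0,0,0,0],[-0.035,0,0,0,0,0,0],[-0.035,0,0,0,0,0,0],[-0.035,0,0,0,0,0,0],[-0.035,0,0,0,0,0,0],[-0.035,0,0,0,0,0,0],[-0.034,0,0,0,0,0,0]]';python3 -m handwheel '[[0,0,0,0,0,0,0],[0,0,0.03,0,0,0,0],[0,0,0.03,0,0,0,0],[0,0,0.027,0,0,0,0],[0,0,0,0,0,0,0]]'
cat > hf.py <<'E'
from h import *
u=np.array([np.cos(.121),np.sin(.121),0]);v=np.array([-u[1],u[0],0]);H=np.array([499.7+95*u[0],176.1+95*u[1],58])
def hf():
    s,R=st();q=s['tcp_pos']-H;return np.array([q@u,q@v,q[2]]),s,R
E
python3 - <<'E'
from hf import *
q,s,R=hf();print(q.round(1),s['ft_force'].round(1),s['qpos'].round(2))
prev=q[[0,2]]
for f in np.linspace(1.7,.1,17):
    E=np.array([-165*np.cos(f)+8*np.sin(f)+11,165*np.sin(f)+8*np.cos(f)+22]);d=E-prev;prev=E;print(f.round(2),E.round(),'dx %.4f dz %.4f'%(-d[0]/1e3,-d[1]/1e3))
E
```

```text
time: 10.82
tcp_pos: [647.5, 263.6, 332.2]
tool_rot: [-0.0, -0.06, 0.998, -0.001]
ft_force: [0.0, -0.2, 0.3]
gripper_width: 0.1
grasp_force: 0.0
time: 11.23
tcp_pos: [642.7, 262.6, 239.4]
tool_rot: [-0.005, -0.06, 0.998, -0.002]
ft_force: [-0.9, -1.3, -0.6]
gripper_width: -0.1
grasp_force: 0.0
[ 57.4  68.6 181.4] [-0.9 -1.3 -0.6] [-0.59  0.57  0.21  1.4  -0.12  1.2   1.32]
1.7 [ 40. 185.] dx 0.0172 dz -0.0032
1.6 [ 24. 187.] dx 0.0164 dz -0.0021
1.5 [  7. 187.] dx 0.0165 dz -0.0005
1.4 [ -9. 186.] dx 0.0165 dz 0.0012
1.3 [-25. 183.] dx 0.0163 dz 0.0028
1.2 [-41. 179.] dx 0.0159 dz 0.0044
1.1 [-57. 173.] dx 0.0154 dz 0.0060
1.0 [-71. 165.] dx 0.0147 dz 0.0075
0.9 [-85. 156.] dx 0.0139 dz 0.0089
0.8 [-98. 146.] dx 0.0129 dz 0.0103
0.7 [-110.  134.] dx 0.0118 dz 0.0115
0.6 [-121.  122.] dx 0.0106 dz 0.0126
0.5 [-130.  108.] dx 0.0093 dz 0.0136
0.4 [-138.   94.] dx 0.0079 dz 0.0145
0.3 [-144.   78.] dx 0.0064 dz 0.0152
0.2 [-149.   63.] dx 0.0049 dz 0.0158
0.1 [-152.   46.] dx 0.0033 dz 0.0162
```

```bash
python3 -m handwheel '[[0.017,0,-0.003,0,0,0,0],[0.0165,0,-0.002,0,0,0,0],[0.0165,0,-0.0005,0,0,0,0],[0.0165,0,0.001,0,0,0,0],[0.0165,0,0.003,0,0,0,0],[0.016,0,0.0045,0,0,0,0]]'; python3 -m handwheel '[[0.0154,0,0.006,0,0,0,0],[0.0147,0,0.0075,0,0,0,0],[0.014,0,0.009,0,0,0,0],[0.013,0,0.0103,0,0,0,0]]'; python3 -c "
from hf import *
q,s,R=hf();print(q.round(1),s['ft_force'].round(1))
a=cv2.resize(cam('scene')['color'][80:220,210:350,::-1],None,fx=4,fy=4);cv2.imwrite('pics/s4.png',a)"
```

```text
time: 11.73
tcp_pos: [547.7, 251.9, 245.5]
tool_rot: [0.002, -0.06, 0.998, 0.0]
ft_force: [1.6, -0.6, 1.8]
gripper_width: -0.3
grasp_force: 0.8
time: 12.07
tcp_pos: [490.9, 245.5, 212.3]
tool_rot: [0.002, -0.06, 0.998, 0.001]
ft_force: [0.3, 0.4, 2.1]
gripper_width: -0.0
grasp_force: 0.6
[-95.4  69.9 154.3] [0.3 0.4 2.1]
```

View pics/s4.png

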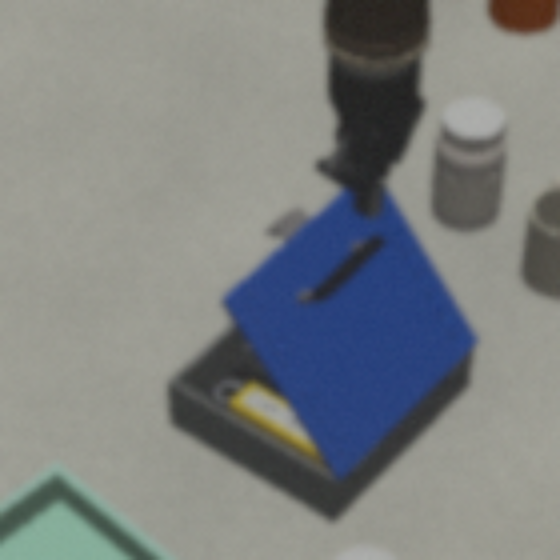

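The lid follows the fingers, now at about 0.85 rad with the fingertip near (370,210). I'll continue down the arc.

```bash
python3 -m handwheel '[[0.012,0,0.0125,0,0,0,0],[0.0106,0,0.0136,0,0,0,0],[0.0093,0,0.0146,0,0,0,0],[0.008,0,0.0155,0,0,0,0]]'; python3 -m handwheel '[[0.0064,0,0.016,0,0,0,0],[0.005,0,0.0165,0,0,0,0],[0.003,0,0.012,0,0,0,0],[0,0,0,0,0,0,0]]'; python3 -c "
from hf import *
q,s,R=hf();print(q.round(1),s['ft_force'].round(1))"
```

```text
time: 12.45
tcp_pos: [451.5, 241.0, 155.5]
tool_rot: [0.001, -0.06, 0.998, 0.001]
ft_force: [0.2, 0.5, 0.2]
gripper_width: -0.1
grasp_force: 0.4
time: 12.78
tcp_pos: [435.8, 238.4, 108.9]
tool_rot: [-0.001, -0.06, 0.998, -0.001]
ft_force: [-1.1, 0.2, -0.5]
gripper_width: -0.2
grasp_force: 0.0
[-150.9   69.6   50.9] [-1.1  0.2 -0.5]
```

```bash
python3 -m handwheel '[[0,0,-0.03,0,0,0,0],[0,0,-0.03,0,0,0,0],[-0.006,-0.035,0,0,0,0,0],[0,-0.035,0,0,0,0,0],[0,0,0,0,0,0,0],[0,0,0.015,0,0,0,0],[0,0,0,0,0,0,0]]'; python3 -m handwheel '[[0,0,0.008,0,0,0,0],[0,0,0.008,0,0,0,0],[0,0,0,0,0,0,0]]'; python3 -m handwheel '[[0,0,0.005,0,0,0,0],[0,0,0.003,0,0,0,0],[0,0,0,0,0,0,0]]'; python3 -c "
from hf import *
q,s,R=hf();print(q.round(1),s['ft_force'].round(1))
a=cv2.resize(cam('scene')['color'][100:220,220:350,::-1],None,fx=5,fy=5);cv2.imwrite('pics/s5.png',a)"
```

```text
time: 13.37
tcp_pos: [451.1, 169.2, 154.9]
tool_rot: [0.0, -0.059, 0.998, -0.0]
ft_force: [-0.1, -0.3, 0.0]
gripper_width: -0.0
grasp_force: 0.0
time: 13.62
tcp_pos: [449.8, 170.1, 137.8]
tool_rot: [-0.001, -0.061, 0.998, -0.0]
ft_force: [-0.2, -0.4, 0.3]
gripper_width: 0.0
grasp_force: 0.0
time: 13.87
tcp_pos: [449.9, 170.0, 130.3]
tool_rot: [-0.0, -0.061, 0.998, -0.0]
ft_force: [-0.6, -0.5, -0.3]
gripper_width: 0.2
grasp_force: 0.0
[-1.451e+02 -1.000e-01  7.230e+01] [-0.6 -0.5 -0.3]
```

View pics/s5.png

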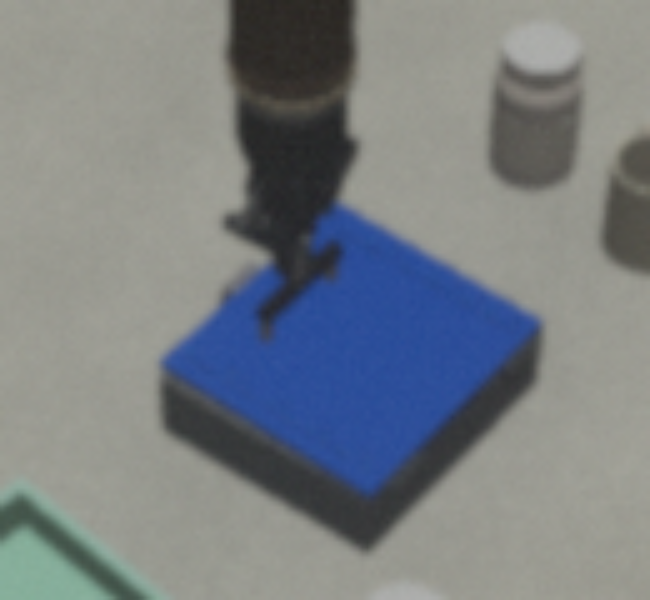

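The lid is nearly shut and the fingertips are over the bar at (295,275). I'll press in small steps.

```bash
for i in 1 2 3; do python3 -m handwheel '[[0,0,0.002,0,0,0,0],[0,0,0,0,0,0,0]]' | egrep 'tcp|ft'; done
```

```text
tcp_pos: [450.3, 170.1, 129.0]
ft_force: [-1.8, -1.0, 5.1]
tcp_pos: [450.0, 169.9, 126.8]
ft_force: [-0.2, 0.1, -0.3]
tcp_pos: [450.4, 170.0, 124.6]
ft_force: [-0.3, -0.8, -0.2]
```

```bash
for i in 1 2 3; do python3 -m handwheel '[[0,0,0.001,0,0,0,0],[0,0,0,0,0,0,0]]' | egrep 'tcp|ft'; done
```

```text
tcp_pos: [450.3, 169.9, 123.7]
ft_force: [0.5, -0.6, 0.2]
tcp_pos: [450.2, 169.9, 122.7]
ft_force: [0.3, 0.2, -0.6]
tcp_pos: [450.4, 170.0, 122.4]
ft_force: [-3.0, -1.4, 9.3]
```

```bash
for i in 1 2 3 ; do python3 -m handwheel '[[0,0,0.0005,0,0,0,0],[0,0,0,0,0,0,0]]' | egrep 'tcp|ft'; done
```

```text
tcp_pos: [450.4, 170.0, 122.2]
ft_force: [-4.4, -1.5, 15.3]
tcp_pos: [450.4, 170.0, 122.1]
ft_force: [-6.3, -2.5, 20.6]
tcp_pos: [450.5, 170.0, 122.0]
ft_force: [-7.3, -2.9, 26.2]
```

Shut to the stop at 26 N. Next I'll rise, turn 90°, and grip the bar for the tug.

```bash
python3 -m handwheel '[[0,0,-0.01,0,0,0,0],[0,0,-0.03,0,0,0,0],[0,0,0,0,0,0.12,0.45],[0,0,0,0,0,0.12,0.45],[0,0,0,0,0,0.12,0.45],[0,0,0,0,0,0.12,0.45],[0,0,0,0,0,0.12,0.45],[0,0,0,0,0,0.12,0.45],[0,0,0,0,0,0.12,0.45],[0,0,0,0,0,0.12,0.45]]' >/dev/null; python3 -m handwheel '[[0,0,0,0,0,0.12,0.45],[0,0,0,0,0,0.12,0.45],[0,0,0,0,0,0.12,0.45],[0,0,0,0,0,0.12,0.45],[0,0,0,0,0,0.12,0.45],[0,0,0,0,0,0.011,0.45],[0,0,0,0,0,0,0.45],[0,0,0,0,0,0,0.45]]';  python3 -c "
from hf import *
q,s,R=hf();print(q.round(1),s['ft_force'].round(1),R.round(3).tolist())"
```

```text
time: 16.92
tcp_pos: [450.2, 170.0, 160.3]
tool_rot: [0.0, 0.662, 0.75, 0.0]
ft_force: [-0.2, 0.7, -0.3]
gripper_width: 38.3
grasp_force: 0.0
[-144.8   -0.   102.3] [-0.2  0.7 -0.3] [[-0.125, 0.992, 0.0], [0.992, 0.125, -0.0], [-0.0, 0.0, -1.0]]
```

```bash
python3 -m handwheel '[[0,0,0.02,0,0,0,0.45],[0,0,0.02,0,0,0,0.45],[0,0,0.015,0,0,0,0.45],[0,0,0.011,0,0,0,0.45],[0,0,0,0,0,0,0.45]]'; python3 -m handwheel '[[0,0,0,0,0,0,0],[0,0,0,0,0,0,0],[0,0,0,0,0,0,0],[0,0,0,0,0,0,0],[0,0,0,0,0,0,0],[0,0,0,0,0,0,0]]' 60
```

```text
time: 17.33
tcp_pos: [449.1, 169.4, 92.6]
tool_rot: [-0.001, 0.662, 0.749, -0.001]
ft_force: [-0.4, -0.2, -0.4]
gripper_width: 38.5
grasp_force: 0.0
time: 17.83
tcp_pos: [452.2, 170.2, 95.5]
tool_rot: [0.001, 0.663, 0.749, 0.002]
ft_force: [5.8, -0.4, -2.4]
gripper_width: 11.0
grasp_force: 59.9
```

```bash
for i in 1 2; do python3 -m handwheel '[[0,0.001,0.0005,0,0,0,0],[0,0,0,0,0,0,0],[0,0,0,0,0,0,0]]' | egrep 'time|tcp|ft'; done
```

```text
time: 18.08
tcp_pos: [452.3, 170.2, 95.0]
ft_force: [1.6, -1.3, 7.2]
time: 18.33
tcp_pos: [452.4, 170.2, 94.8]
ft_force: [-4.2, -1.9, 18.1]
```

```bash
python3 -m handwheel '[[0,-0.0005,-0.002,0,0,0,0],[0,0,-0.002,0,0,0,0],[0,0,0,0,0,0,0]]' | egrep 'time|tcp|ft'; python3 -m handwheel '[[0,0,-0.002,0,0,0,0],[0,0,-0.002,0,0,0,0],[0,0,0,0,0,0,0]]' | egrep 'time|tcp|ft'
```

```text
time: 18.58
tcp_pos: [452.3, 170.2, 97.9]
ft_force: [4.0, -1.5, -4.5]
time: 18.83
tcp_pos: [452.4, 170.2, 101.7]
ft_force: [6.3, -1.0, -6.4]
```

```bash
python3 -m handwheel '[[0,0,-0.001,0,0,0,0],[0,0,0,0,0,0,0],[0,0,0,0,0,0,0]]' | egrep 'time|tcp|ft'; python3 -m handwheel '[[0,0,0,0,0,0,0],[0,0,0,0,0,0,0],[0,0,0,0,0,0,0],[0,0,0,0,0,0,0],[0,0,0,0,0,0,0]]' | egrep 'time|tcp|ft|wid'; python3 -c "
from h import *
a=cv2.resize(cam('scene')['color'][100:220,220:350,::-1],None,fx=5,fy=5);cv2.imwrite('pics/s6.png',a)"
```

```text
time: 19.08
tcp_pos: [452.5, 170.2, 102.4]
ft_force: [6.0, 0.0, -6.9]
time: 19.5
tcp_pos: [452.5, 170.2, 102.4]
ft_force: [6.3, -0.1, -7.0]
gripper_width: 11.1
```

View pics/s6.png

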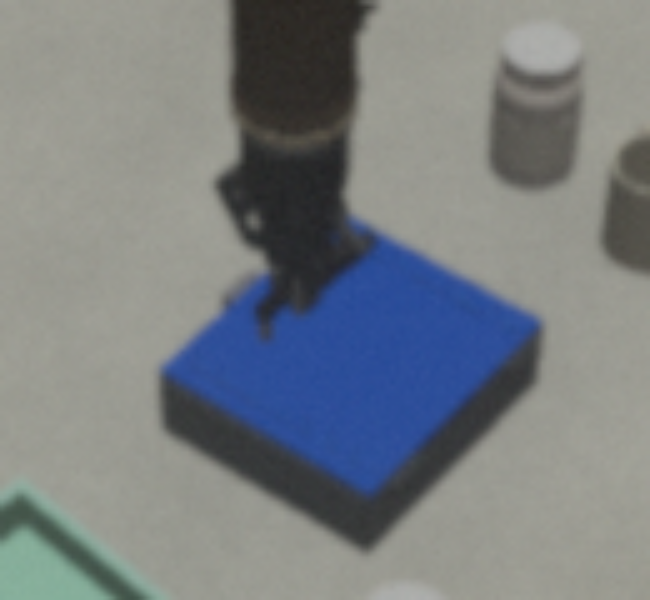

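The lid's corner is lower than before the press ((163,372) against (163,362)). The spring force held at 7.0 N with 7.2 mm of pull, so the catch holds. I'll lower the bar, release it and retreat.

```bash
python3 -m handwheel '[[0,0,0.003,0,0,0,0],[0,0,0.003,0,0,0,0],[0,0,0.001,0,0,0,0],[0,0,0,0,0,0,0],[0,0,0,0,0,0,0.45],[0,0,0,0,0,0,0.45],[0,0,0,0,0,0,0.45],[0,0,0,0,0,0,0.45],[0,0,0,0,0,0,0.45]]' | egrep 'tcp|ft|wid'; python3 -m handwheel '[[0,0,-0.01,0,0,0,0.45],[0,0,-0.02,0,0,0,0.45],[0,0,-0.03,0,0,0,0.45],[0,0,-0.03,0,0,0,0.45],[0,0,-0.03,0,0,0,0.45],[0,0,-0.03,0,0,0,0.45],[0,0,0,0,0,0,0.45],[0,0,0,0,0,0,0.45]]'; python3 - <<'E'
from hf import *
# blue lid outline in top view at the shut outer-face height: size must be 190x210
c=cam('top'); m=mask(c,(105,120,60),(130,255,255)); m[:,:165]=0;m[:,275:]=0;m[:190]=0;m[290:]=0
p=cv2.findNonZero(m).reshape(-1,2);P=plane(c,p,66);print(cv2.minAreaRect(P[:,:2].astype(np.float32)))
E
```

```text
tcp_pos: [451.4, 170.2, 95.3]
ft_force: [-0.0, 0.1, -0.0]
gripper_width: 38.3
time: 20.97
tcp_pos: [452.5, 170.5, 247.3]
tool_rot: [0.0, 0.663, 0.749, 0.002]
ft_force: [0.2, 0.5, -0.2]
gripper_width: 38.6
grasp_force: 0.0
((499.70574951171875, 177.1544189453125), (190.7861785888672, 207.62644958496094), 7.25130033493042)
```

The lid outline measures 191 x 208 mm at the shut height, centred on the case, so it is closed. I'll hand the job in.

```bash
python3 -c "
from plant import bot
print(bot.finish_job())"
```

```text
the job is handed in; nothing more can be done
None
```

The orange balance lies flat, scale up, in the left bay of the case; the lid is caught shut (pressed to 26 N, held a 7 mm, 7 N tug for about half a second), and the job was handed in at about 21 s.

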